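# Slide rack from the drying hook to the light plate

### The job

Lift the blue slide rack up and off its drying hook and stand it on the light plate, then leave it pushed square and flush into the corner stop, a long side against the long fence and an end against the short fence. Keep it upright and set it down gently rather than dropping it, for it is full of glass slides. Leave the grey rack hanging and do not disturb the bottle or the jar.

Things in the scene. Friction and masses are not known exactly. Their poses are not given: they have to be found in the camera images.
- blue_rack: Blue slide rack full of glass slides, 0.2 kg: open tray 76 (x) by 92 (y) by 46 mm high, under an arched handle: two uprights at y = +-43 mm carry a 6 mm steel bar along y, its centre 87 mm above the underside; the opening under the bar is 38 mm high. Origin: centre of the underside, z up. Same after a half turn. Starts hanging by its bar on one hook of the stand, axes parallel to the stand's.
- grip (a point): Centre of the blue rack's upright grip tab on the middle of its handle bar, 98 mm above the rack's underside: 10 mm thick (rack's x), 28 mm wide (y), 24 mm high (86 to 110 mm above the underside).
- grey_rack: The same rack in grey, hanging from the other hook of the stand; it stays there.
- stand: Fixed white drip tray (170 by 300 mm, 16 mm high) with a steel frame at its far (+x) side that carries two hooks opening to its -x side. Origin: on the table, midway between the hanging places, which are at x = 0, y = +75 and -75 mm; a rack hangs there with its underside 70 mm above the table. The frame's cross bar is at x = +78 mm, its top 169 mm above the table.
- hooks (a point): Midway between the two hooks, where the bars lie: 154 mm above the stand's origin, same axes. Each hook is two 6 mm wire prongs at +-24 mm in y from its hanging place, running from the cross bar to x = -18 mm, where tips turn up 12 mm. To free a rack, lift it 15 to 28 mm (further, its tray strikes the prongs from below), then draw it at least 65 mm to -x.
- plate: Fixed aluminium light plate, 200 (x) by 240 (y) by 12 mm thick, with a white panel and an L-shaped dark steel corner stop on top, 18 mm high and 12 mm thick: the long fence (202 mm, along y) at its +x side, the short fence (165 mm, along x) at its +y side. Origin: centre of the underside.
- corner (a point): Inner corner of the stop on the plate's top surface, 75 mm in x and 90 mm in y from the plate's centre, axes as the plate's. The long fence's inner face is its plane x = 0, the short fence's y = 0; the free plate lies at negative x and y. A rack home in the corner has its origin at x = -38, y = -46 mm.
- amber_bottle: Closed amber reagent bottle, 54 mm across, 125 mm high, standing on the table beyond the light plate. Origin: centre of the underside. Leave it alone.
- jar: Closed greenish specimen jar with a black lid, 64 mm across, 85 mm high, standing on the table beyond the light plate. Origin: centre of the underside. Leave it alone.

How it is judged:
On the way, in this order (a step that is already met when the one before it is completed fails the run):
1. the blue rack is off its hook: held by the fingers, clear of the stand and at least 80 mm from where it hung (distance of blue_rack from where it was at the start of the episode above 0.08 m and contact force between blue_rack and stand below 0.05 N and contact force between blue_rack and the fingers above 0.5 N), for 0.2 s.
2. the blue rack stands on the light plate (z of blue_rack in the frame of corner below 0.004 m and contact force between blue_rack and plate above 0.3 N and angle between blue_rack's own z axis and vertical below 0.1 rad), for 0.2 s.
At the end, for the whole second after the job is handed in: The blue rack stands upright and still on the light plate, long side within 3 mm of the long fence, end within 3 mm of the short fence, square within 0.03 rad; the grey rack is within 40 mm of where it hung, bottle and jar within 20 mm of where they stood (x of blue_rack in the frame of corner between -0.041 and -0.0365 m and y of blue_rack in the frame of corner between -0.049 and -0.0445 m and z of blue_rack in the frame of corner between -0.003 and 0.003 m and angle between the y axis of blue_rack and the y axis of corner, either way round below 0.03 rad and angle between blue_rack's own z axis and vertical below 0.04 rad and linear speed of blue_rack below 0.01 m/s and distance of grey_rack from where it was at the start of the episode below 0.04 m and distance of each of amber_bottle, jar from where it was at the start of the episode below 0.02 m); the robot touches nothing.
It fails at once if the blue rack is dropped: it moves faster than 0.45 m/s while no finger touches it (contact force between blue_rack and the fingers below 0.05 N and linear speed of blue_rack above 0.45 m/s).
It fails at once if the blue rack strikes the light plate or its stop faster than 0.4 m/s (contact force between blue_rack and plate above 0.3 N and linear speed of blue_rack above 0.4 m/s).
It fails at once if the blue rack tips by more than 0.6 rad (angle between blue_rack's own z axis and vertical above 0.6 rad).
It fails at once if the grey rack is moved by more than 40 mm (distance of grey_rack from where it was at the start of the episode above 0.04 m).
It fails at once if the bottle or the jar is moved by more than 20 mm (distance of any of amber_bottle, jar from where it was at the start of the episode above 0.02 m).
It also fails if it takes over 61 s, if anything falls off the work surface, if the arm or the gripper's body presses on something with over 40 N, if the wrist force passes 120 N, or if a joint passes its speed limit or range.

### The arm

A 6-joint arm with a two-finger parallel gripper is mounted at the origin on the work surface. World frame = base frame: x ahead of the robot, y to its left, z up, the work surface at z = 0. Lengths are in m, angles in rad, forces in N, time in s.
With the tool pointing down it reaches from about 0.375 to 0.9 m from the base axis. Payload 3.1 kg.
Tool frame: the origin (TCP) lies midway between the tips of the shut fingers; the grasp point (between the pads) lies 19 mm behind it; x points along the fingers, z is the direction in which the jaws open and shut, and the axes are right-handed (so a half turn about x gives the same grasp; the last joint's range is limited). The gripper opens to 85 mm and grips with 20 to 120 N. Pads are 22 mm wide; open, the fingers measure 114 mm over their backs; the gripper's body (76 mm by 85 mm) begins 54 mm behind the grasp point. The pads swing forward as they close: fully open they stand 13 mm farther back than shut.
Start: joints at [0.949, 0.527, 1.433, -0, 1.181, -0.178], TCP at [0.268, 0.564, 0.231] pointing down, gripper open.
Joint ranges: [-3.08, 3.08], [-0.75, 2.2], [0.22, 2.44], [-1.43, 4.57], [0, 2.65], [-2.85, 2.85]. Speed limits (rad/s): [2.79, 2.79, 3.14, 3.14, 3.14, 3.14].

### API

Orientations are given as a unit quaternion [x, y, z, w].
In Python, from station import status, snapshot, camera_params, ticket gives the robot as it stands.
- The arm moves only by the tool arm_command, never from a script. Its argument "series" is a list that holds one entry, the list of rows, each a list of 4 numbers: the shift along the tool's x, y, z in mm, then the turn about the tool's x in rad. A call has 1 to 10 rows; each row shifts and turns the commanded pose from where the row before left it, along the tool's axes as they then stand; what a row does not reach is not made up. A row lasts 1/10 s, in which the tool goes at most 50 mm and 8.59 degrees, less where a joint would pass 70% of its speed; a pose out of reach is approached as far as the arm can. A call is refused whole if a number of a shift passes 50 or a number of a turn 0.15, either way. A call with a gripper value outside its range is refused whole. "jaw" is the opening in per cent of the stroke, from 0 (shut) to 100 (fully open), set as the call begins (left out, the last holds). The fingers move at their own pace and stop on an object; "force" is the grip in N (left out, the last holds). Time passes only in rows, so rows that do not move let the fingers close. It gives the time, the measured TCP pose, the force and the opening at its end, in the units of the state.
- status.sense(): the state, without advancing time (a new reading comes with each control period).
- snapshot(name): name is "scene" or "top" or "wrist"; returns the picture (480x640x3 uint8, red, green, blue); there is no depth.
- camera_params(name): a dict with "fovy" (degrees; the focal length in pixels is half the picture's height over the tangent of half this angle, whatever the lens; pixels are square), "cx", "cy" (the principal point, pixels), "extrinsics" (4x4, takes a point from camera to world coordinates); the wrist camera has in their place "mount" (4x4, takes a point from camera to tool coordinates, whose origin is the TCP and whose axes are the tool frame's). Camera axes: x right, y down, z forward; pixel columns grow to the right and rows downward; lengths in m; the calibration is good to about 2 mm. A picture is of the moment at which its call begins: read the wrist's pose just before it. camera_params takes no time and is no camera call.
- ticket.sign_off(): hands the job in, once; it reports no verdict.
The state is a dict: "t": time; "q": joint angles; "qd": joint speeds; "tau": joint torques, N m; "tcp_pos": TCP position; "tool_rot": TCP orientation; "force": force on the tool from outside, world axes, zero at the start; "ft_torque": the same for the moment, N m; "finger_gap": opening from 0.0 (shut) to 1.0 (fully open).
Only numpy, scipy, OpenCV 4.12 (cv2) and the standard library are available. Lean on these libraries where they do the work, as an engineer would, in place of code of your own. Each camera call takes 0.05 s, during which the arm holds its last target. There are 200 camera calls.

## Working session

There is one attempt and no reset: what is moved stays moved. The work goes in short steps, Python scripts to look and compute and a tool call to move; the robot and the scene stay as the last step left them, time stands still between calls to the robot, and variables do not carry over. Pictures are saved under pics/ and viewed, about 8 in all and at most 12, crops included, and the job is handed in when it is done.

Besides the shell and the picture viewer there is one more tool, called after ">>>" as name(argument=value, ...) on one line, values as JSON. arm_command: Moves the arm, as the interface text tells. Its arguments: {"type":"object","properties":{"series":{"type":"array"},"jaw":{"type":"number"},"force":{"type":"number"}},"required":["series"]}

```bash
mkdir -p pics; ls; python3 - <<'E'
from station import status, snapshot, camera_params
import cv2,numpy as np
s=status.sense();print({k:np.round(v,3).tolist() for k,v in s.items()})
for n in("scene","top"):
    cv2.imwrite(f"pics/{n}0.png",snapshot(n)[:,:,::-1]);p=camera_params(n);print(n,p["fovy"],p["cx"],p["cy"],np.round(p["extrinsics"],4).tolist(),[k for k in p])
p=camera_params("wrist");print(p)
E
```

```text
pics
{'t': 0.0, 'q': [0.948, 0.528, 1.434, -0.0, 1.181, -0.179], 'qd': [0.0, 0.0, 0.002, -0.001, -0.002, -0.0], 'tau': [0.001, -44.236, -17.802, -0.0, 0.008, -0.0], 'tcp_pos': [0.268, 0.564, 0.23], 'tool_rot': [-0.378, 0.598, 0.377, 0.597], 'force': [-0.086, -0.163, -0.23], 'ft_torque': [0.014, -0.051, -0.007], 'finger_gap': 0.998}
scene 55.11657801899728 319.83466254809156 236.59464703948223 [[0.0089, 0.6304, -0.7763, 1.3223], [0.9999, -0.0138, 0.0003, -0.0112], [-0.0105, -0.7762, -0.6304, 0.6707], [0.0, 0.0, 0.0, 1.0]] ['fovy', 'cx', 'cy', 'extrinsics']
top 51.18528990722208 314.4611661348587 247.50856713811737 [[0.0148, -0.9807, 0.1951, 0.4562], [-0.9997, -0.0109, 0.021, 0.0045], [-0.0185, -0.1954, -0.9806, 1.1111], [0.0, 0.0, 0.0, 1.0]] ['fovy', 'cx', 'cy', 'extrinsics']
{'fovy': 60.52583847677485, 'cx': 318.7064200934502, 'cy': 234.27758021848075, 'mount': array([[ 3.81280143e-04, -2.92400634e-01,  9.56295835e-01,
        -1.42159435e-01],
       [-5.64883550e-05, -9.56295909e-01, -2.92400634e-01,
         7.49212661e-02],
       [ 9.99999926e-01,  5.74669771e-05, -3.81133872e-04,
         6.11533757e-04],
       [ 0.00000000e+00,  0.00000000e+00,  0.00000000e+00,
         1.00000000e+00]])}
```

View pics/top0.png

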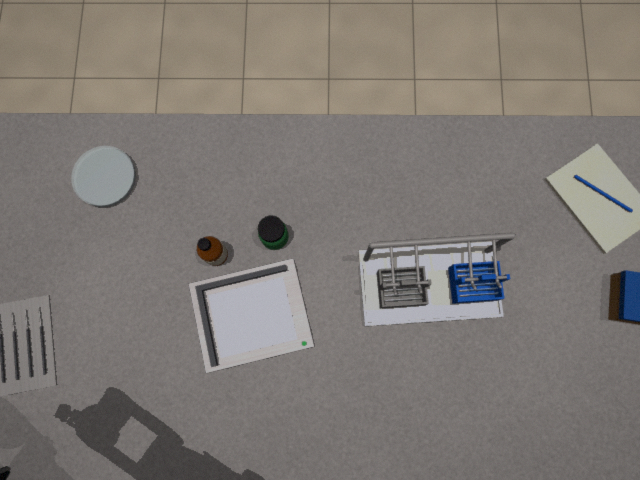

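View pics/scene0.png

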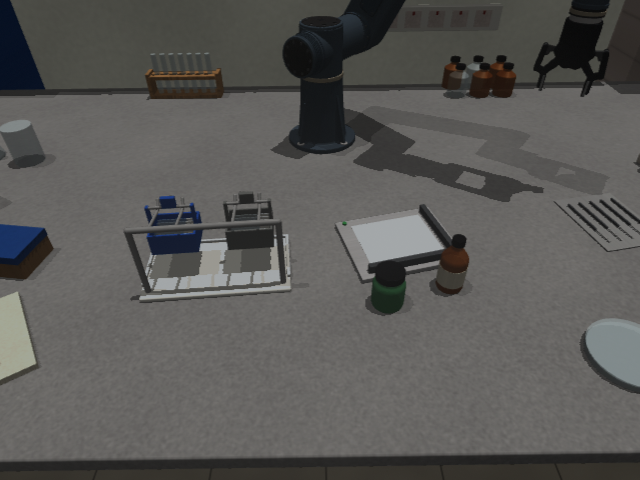

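Top view: plate at about (251,316) with its dark L at upper left, jar (272,233), bottle (210,250), and stand tray (360–502, 243–325). The blue rack is on the right (478,283) and the grey on the left. In the scene view the blue tab is at (167,201).

```bash
cat > h.py <<'E'
import numpy as np,cv2
from station import status,snapshot,camera_params
from scipy.spatial.transform import Rotation as R
def cam(n,s=None):
    p=camera_params(n);f=240/np.tan(np.radians(p["fovy"])/2)
    if n=="wrist":
        T=np.eye(4);T[:3,:3]=R.from_quat(s["tool_rot"]).as_matrix();T[:3,3]=s["tcp_pos"];E=T@p["mount"]
    else:E=np.array(p["extrinsics"])
    return f,p["cx"],p["cy"],E
def ray(c,uv):
    f,cx,cy,E=c;uv=np.atleast_2d(np.array(uv,float))
    d=np.c_[(uv[:,0]-cx)/f,(uv[:,1]-cy)/f,np.ones(len(uv))]
    return E[:3,3],d@E[:3,:3].T
def onz(c,uv,z):
    o,d=ray(c,uv);return (o+d*((z-o[2])/d[:,2])[:,None])
def tri(c1,u1,c2,u2):
    A=[];b=[]
    for c,u in((c1,u1),(c2,u2)):
        o,d=ray(c,u);d=d[0]/np.linalg.norm(d[0]);P=np.eye(3)-np.outer(d,d);A.append(P);b.append(P@o)
    x=np.linalg.solve(sum(A),sum(b));return x,[np.linalg.norm(P@x-q)for P,q in zip(A,b)]
def proj(c,P):
    f,cx,cy,E=c;q=(np.atleast_2d(P)-E[:3,3])@E[:3,:3];return q[:,:2]/q[:,2:]*f+[cx,cy]
E
python3 - <<'E'
from h import *
im=cv2.imread("pics/top0.png");hsv=cv2.cvtColor(im,cv2.COLOR_BGR2HSV);c=cam("top")
m=((hsv[...,2]>135)&(hsv[...,1]<60)).astype(np.uint8)
for name,(a,b,e,f),z in(("plate",(185,255,320,375),.012),("stand",(352,238,512,330),.016)):
    k=np.zeros_like(m);k[b:f,a:e]=m[b:f,a:e]
    k=cv2.morphologyEx(k,cv2.MORPH_OPEN,np.ones((2,2)))
    ys,xs=np.nonzero(k);P=onz(c,np.c_[xs,ys],z)[:,:2]
    r=cv2.minAreaRect((P*1000).astype(np.float32));print(name,len(xs),r,cv2.boxPoints(r).round().tolist())
bl=cv2.inRange(hsv,(105,120,40),(125,255,255))
sc=cv2.imread("pics/scene0.png")
cv2.imwrite("pics/z0.png",np.hstack([cv2.resize(im[225:335,350:520],None,fx=2.35,fy=3.0*1.0,interpolation=cv2.INTER_CUBIC)[:330,:400],cv2.resize(sc[185:295,120:253],None,fx=3,fy=3,interpolation=cv2.INTER_CUBIC)]))
E
```

```text
plate 8532 ((522.8519897460938, 164.3964385986328), (198.21200561523438, 238.1670684814453), 14.479726791381836) [[397.0, 255.0], [457.0, 24.0], [649.0, 74.0], [589.0, 304.0]]
stand 5513 ((602.2683715820312, -226.94235229492188), (178.81362915039062, 300.43109130859375), 4.547674655914307) [[501.0, -84.0], [525.0, -384.0], [703.0, -370.0], [679.0, -70.0]]
```

View pics/z0.png

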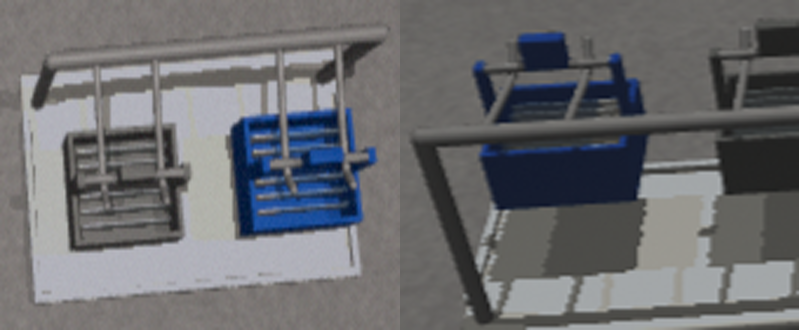

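The zoom shows the blue tab at about top px (490,277) and scene px (167,202), with the prongs clear on either side of it. I'll triangulate and check the height, which should be 0.168.

```bash
python3 - <<'E'
from h import *
t,s=cam("top"),cam("scene")
X,e=tri(t,(490.4,277),s,(167.3,202));print("tab",X.round(4),np.round(e,4))
print(onz(t,(490.4,277),.168),onz(s,(167.3,202),.168))
# expected from stand
yaw=np.radians(4.55);st=np.array([.5978,-.2273]);ex=np.array([np.cos(yaw),np.sin(yaw)]);ey=np.array([-ex[1],ex[0]])
print("stand pred",st-.075*ey)
# tool yaw: z axis and y
q=R.from_quat(status.sense()["tool_rot"]).as_matrix();print(q.round(3))
# cross bar ends check, z~.166
print(onz(t,[(350+48/2.35,225+62/3),(350+385/2.35,225+36/3)],.166))
# plate predicted corner
y=np.radians(14.48);C=np.array([.523,.1644])+np.array([[np.cos(y),-np.sin(y)],[np.sin(y),np.cos(y)]])@[.075,.09];print("corner",C, proj(t,[*C,.012]))
E
```

```text
tab [ 0.5905 -0.3056  0.1679] [0.0021 0.0021]
[[ 0.59093165 -0.30777279  0.168     ]] [[ 0.59138759 -0.3032203   0.168     ]]
stand pred [ 0.60374968 -0.30206364]
[[-0.001 -0.903  0.429]
 [-0.002  0.429  0.903]
 [-1.     0.    -0.002]]
[[ 0.64911367 -0.08269292  0.166     ]
 [ 0.66910646 -0.35718936  0.166     ]]
corner [0.57311384 0.2702943 ] [[204.07371106 291.55367442]]
```

Tab is at (0.591, -0.306, 0.168), and the height fits. I'll turn the tool to the stand's yaw, then stop over the corner stop for a close look on the way.

>>> arm_command(series=[[[-5,0,0,0.15],[-5,0,0,0.15],[-5,0,0,0.15],[-5,0,0,0.15],[-5,0,0,0.15],[-5,0,0,0.15],[0,0,0,0.15],[0,0,0,0]]], jaw=100)

```text
t: 0.9
tcp_pos: [0.2682, 0.5642, 0.261]
tool_rot: [-0.028, 0.707, 0.027, 0.706]
force: [0.1, 0.9, -0.1]
finger_gap: 0.999
```

>>> arm_command(series=[[[0,-33,29,0],[0,-33,29,0],[0,-33,29,0],[0,-33,29,0],[0,-33,29,0],[0,-33,29,0],[0,-33,29,0],[0,-33,29,0],[0,-33,29,0],[0,0,0,0]]])

```text
t: 1.9
tcp_pos: [0.5557, 0.2842, 0.2607]
tool_rot: [-0.027, 0.706, 0.026, 0.707]
force: [0.4, 0.9, -0.4]
finger_gap: 0.997
```

>>> arm_command(series=[[[0,0,0,0],[0,0,0,0]]])

```text
t: 2.1
tcp_pos: [0.5502, 0.2889, 0.2608]
tool_rot: [-0.028, 0.707, 0.028, 0.706]
force: [-0.5, 0.8, -0.1]
finger_gap: 1.0
```

```bash
python3 - <<'E'
from h import *
s=status.sense();im=snapshot("wrist")[:,:,::-1];cv2.imwrite("pics/w1.png",im)
print(s["t"],s["tcp_pos"],s["q"]);print(R.from_quat(s["tool_rot"]).as_matrix().round(3))
np.save("w1.npy",np.r_[s["tcp_pos"],s["tool_rot"]])
C=np.array([.57311,.27029]);print(proj(cam("wrist",s),[*C,.012]))
E
```

```text
2.1 [0.55023754 0.28893711 0.26083228] [3.03717451e-01 4.92916525e-01 1.40727899e+00 5.46551069e-04
 1.24310367e+00 2.24429635e-01]
[[-0.002 -0.079  0.997]
 [-0.     0.997  0.079]
 [-1.     0.    -0.002]]
[[341.10002319 210.79006065]]
```

View pics/w1.png

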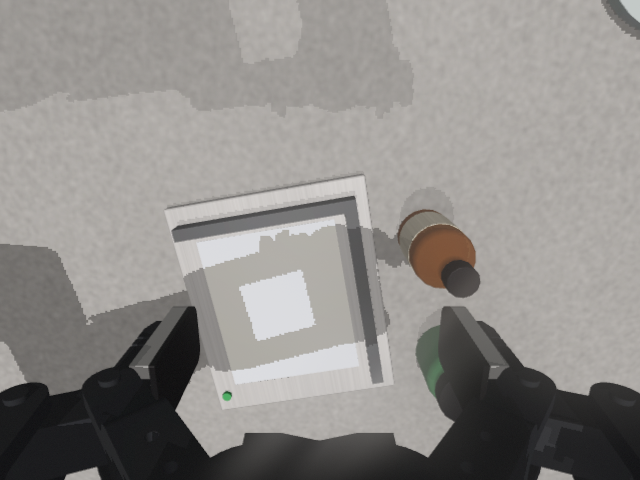

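The plate is clear: outer corners (166,208), (364,176), (392,384), (224,408). The L's inner corner is at about (345,215), next to the predicted (341,211). I'll refine the lines by gradient.

```bash
python3 - <<'E'
from h import *
v=np.load("w1.npy");c=cam("wrist",dict(tcp_pos=v[:3],tool_rot=v[3:]))
Q=onz(c,[(166,208),(364,176),(392,384),(224,408)],.012)[:,:2]
print(Q.round(4).tolist(),[np.linalg.norm(Q[i]-Q[(i+1)%4]).round(4) for i in range(4)],"ctr",Q.mean(0))
im=cv2.imread("pics/w1.png");g=cv2.cvtColor(im,cv2.COLOR_BGR2GRAY).astype(float)
# vertical scans: rows profile across the short fence at cols ; horizontal across long fence
for u in(200,250,310,335): print("col",u,g[195:250,u].astype(int).tolist())
for w in(240,300,350): print("row",w,g[w,335:395].astype(int).tolist())
E
```

```text
[[0.4025, 0.2595], [0.5916, 0.3059], [0.6487, 0.0766], [0.4617, 0.0291]] [np.float64(0.1947), np.float64(0.2363), np.float64(0.1929), np.float64(0.2379)] ctr [0.5261518  0.16777574]
col 200 [176, 176, 177, 172, 159, 156, 140, 117, 153, 191, 202, 202, 203, 202, 201, 201, 201, 200, 201, 202, 202, 202, 198, 185, 184, 184, 171, 69, 70, 68, 78, 108, 110, 110, 109, 110, 109, 110, 109, 109, 108, 109, 124, 170, 200, 197, 196, 219, 220, 220, 220, 220, 220, 220, 220]
col 250 [186, 200, 204, 203, 203, 203, 203, 203, 204, 204, 203, 202, 201, 200, 194, 183, 183, 174, 122, 78, 77, 83, 101, 117, 118, 117, 117, 117, 118, 117, 117, 116, 117, 117, 147, 201, 204, 206, 214, 219, 219, 219, 219, 219, 219, 219, 219, 219, 219, 219, 219, 219, 219, 219, 219]
col 310 [203, 202, 198, 184, 184, 184, 184, 172, 83, 78, 79, 85, 108, 118, 118, 118, 118, 119, 118, 118, 118, 119, 119, 118, 147, 201, 202, 202, 205, 218, 218, 218, 218, 218, 218, 218, 219, 218, 218, 218, 211, 175, 175, 175, 175, 175, 175, 175, 175, 175, 175, 175, 174, 175, 175]
col 335 [189, 189, 185, 157, 78, 78, 77, 87, 116, 117, 117, 116, 116, 116, 11
[... 404 characters left out ...]
121, 120, 119, 119, 118, 117, 117, 118, 119, 119, 119, 119, 119, 118, 116, 116, 115, 116, 116]
row 300 [173, 173, 173, 173, 173, 173, 173, 173, 173, 172, 173, 172, 169, 150, 146, 146, 143, 145, 147, 147, 146, 143, 144, 119, 93, 88, 87, 88, 87, 87, 87, 87, 86, 86, 87, 86, 134, 145, 145, 146, 148, 148, 147, 145, 146, 147, 137, 140, 163, 168, 167, 167, 167, 168, 169, 169, 167, 167, 166, 165]
row 350 [218, 218, 218, 218, 218, 217, 217, 218, 218, 218, 218, 218, 217, 217, 217, 218, 217, 217, 218, 218, 217, 211, 204, 201, 199, 197, 200, 202, 200, 198, 198, 143, 115, 115, 115, 115, 113, 114, 114, 113, 113, 114, 113, 140, 193, 202, 201, 202, 201, 202, 202, 203, 203, 193, 168, 170, 172, 171, 171, 170]
```

```bash
python3 - <<'E'
from h import *
v=np.load("w1.npy");c=cam("wrist",dict(tcp_pos=v[:3],tool_rot=v[3:]))
S=onz(c,[(200,237.7),(250,229),(310,219),(335,215)],.030)[:,:2]
L=onz(c,[(348.7,240),(358.3,300),(365.8,350)],.012)[:,:2]
ps=np.polyfit(S[:,0],S[:,1],1);pl=np.polyfit(L[:,1],L[:,0],1)
print("yaw short",np.degrees(np.arctan(ps[0])),"long",np.degrees(np.arctan(-pl[0])))
y=(ps[0]*pl[1]+ps[1])/(1-ps[0]*pl[0]);print("corner",pl[0]*y+pl[1],y)
cc=cam("wrist",dict(tcp_pos=v[:3],tool_rot=v[3:]));print(proj(cc,[.591,-.306,.168]))
E
```

```text
yaw short 14.419524034320593 long 14.145360378301508
corner 0.5756550599923997 0.2726043212384331
[[312.70335814 794.03705544]]
```

>>> arm_command(series=[[[0,-45,0,0],[0,-45,0,0],[0,-45,0,0],[0,-45,0,0],[0,-45,0,0],[0,-45,0,0],[0,-45,0,0],[0,-45,0,0],[0,-45,0,0],[0,-45,0,0]]], jaw=50)

```text
t: 3.15
tcp_pos: [0.5859, -0.1601, 0.2616]
tool_rot: [-0.028, 0.706, 0.029, 0.707]
force: [1.3, -0.1, -0.6]
finger_gap: 0.501
```

>>> arm_command(series=[[[0,-45,0,0],[0,-45,0,0],[0,-25,-2,0],[0,0,0,0],[0,0,0,0]]])

```text
t: 3.65
tcp_pos: [0.5928, -0.2736, 0.261]
tool_rot: [-0.027, 0.707, 0.028, 0.706]
force: [0.3, 0.4, -0.1]
finger_gap: 0.5
```

```bash
python3 - <<'E'
from h import *
s=status.sense();im=snapshot("wrist")[:,:,::-1];cv2.imwrite("pics/w2.png",im)
print(s["t"],s["tcp_pos"],s["q"].round(3));print(R.from_quat(s["tool_rot"]).as_matrix().round(3))
np.save("w2.npy",np.r_[s["tcp_pos"],s["tool_rot"]])
print(proj(cam("wrist",s),[[.5905,-.3056,.180],[.5905,-.3056,.168]]))
E
```

```text
3.65 [ 0.59278198 -0.27364656  0.26103341] [-6.040e-01  5.380e-01  1.324e+00  1.000e-03  1.282e+00 -6.820e-01]
[[-0.001 -0.078  0.997]
 [ 0.001  0.997  0.078]
 [-1.     0.001 -0.001]]
[[310.82640827 296.57179559]
 [311.20036651 288.16577178]]
```

View pics/w2.png

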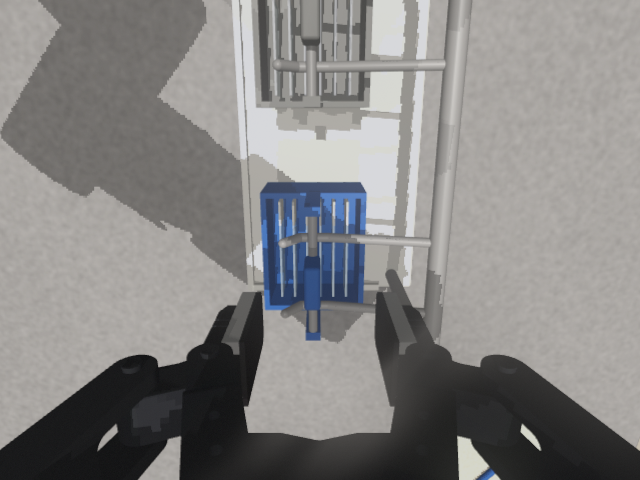

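The blue tab shows as the narrow dark-blue block, cols 305–320 and rows 257–310, and the bar is vertical in the image, so the tool yaw is right. Now a quick pixel profile.

```bash
python3 - <<'E'
from h import *
v=np.load("w2.npy");c=cam("wrist",dict(tcp_pos=v[:3],tool_rot=v[3:]))
im=cv2.imread("pics/w2.png")
for r in range(186,346,4): print(r,[tuple(int(q) for q in im[r,u]) for u in(308,313,318)])
print("row290",[int(q) for q in im[290,298:328,0]],[int(q) for q in im[270,298:328,0]])
print(proj(c,[.5905-.0011,-.3056+.014,.156]),proj(c,[.5905,-.3056+.014,.18]),proj(c,[.5905,-.3056-.014,.18]))
E
```

```text
186 [(108, 80, 67), (108, 79, 67), (108, 80, 68)]
190 [(108, 79, 66), (105, 77, 65), (106, 78, 66)]
194 [(107, 77, 64), (107, 77, 64), (108, 78, 65)]
198 [(106, 75, 61), (107, 76, 63), (107, 77, 63)]
202 [(104, 74, 60), (106, 75, 61), (107, 75, 61)]
206 [(102, 73, 59), (124, 82, 62), (124, 83, 63)]
210 [(139, 92, 66), (183, 120, 80), (191, 126, 83)]
214 [(137, 91, 65), (137, 90, 64), (151, 99, 69)]
218 [(113, 113, 114), (122, 123, 124), (114, 76, 58)]
222 [(112, 114, 114), (122, 122, 123), (114, 75, 56)]
226 [(116, 113, 111), (122, 122, 123), (113, 74, 55)]
230 [(115, 111, 110), (121, 121, 123), (112, 73, 53)]
234 [(102, 101, 101), (121, 121, 122), (100, 99, 99)]
238 [(105, 104, 104), (121, 121, 122), (130, 130, 132)]
242 [(112, 108, 107), (121, 121, 122), (103, 72, 57)]
246 [(116, 112, 109), (122, 121, 123), (109, 69, 49)]
250 [(113, 107, 102), (102, 101, 101), (109, 69, 48)]
254 [(113, 106, 102), (100, 99, 100), (108, 69, 47)]
258 [(87, 55, 41), (88, 57, 42), (88, 57, 42)]
262 [(88, 56, 41), (87, 55, 40), (88, 56, 41)]
266 [(87, 55, 40), (88, 56, 41), (87, 55, 41)]
270 [(125, 76, 4
[... 626 characters left out ...]
9, 48)]
322 [(86, 69, 61), (119, 120, 122), (85, 61, 49)]
326 [(85, 68, 59), (118, 120, 122), (86, 61, 50)]
330 [(84, 67, 58), (118, 120, 122), (87, 61, 51)]
334 [(131, 82, 57), (130, 82, 57), (131, 82, 58)]
338 [(130, 81, 56), (130, 82, 58), (131, 84, 60)]
342 [(169, 172, 175), (163, 167, 170), (165, 168, 172)]
row290 [87, 87, 86, 86, 86, 84, 105, 117, 126, 130, 130, 132, 132, 131, 132, 132, 132, 131, 130, 128, 121, 115, 126, 113, 92, 87, 86, 87, 87, 87] [124, 128, 128, 128, 128, 111, 110, 118, 123, 124, 125, 124, 124, 125, 125, 125, 125, 125, 125, 124, 120, 111, 130, 129, 113, 117, 123, 127, 129, 128]
[[311.42422226 260.23669616]] [[312.56000783 274.80710571]] [[309.14951655 317.62453992]]
```

```bash
python3 - <<'E'
from h import *
v=np.load("w2.npy");c=cam("wrist",dict(tcp_pos=v[:3],tool_rot=v[3:]))
for z in(.17,.18):
  P=onz(c,[(312.8,289.4),(312.8,269.3),(312.8,309.5)],z);print(z,P.round(4).tolist(),np.linalg.norm(P[1]-P[2]))
  d=P[0]-v[:3];M=R.from_quat(v[3:]).as_matrix();print("tool shift",(M.T@d*1000).round(1))
E
```

```text
0.17 [[0.5915, -0.3054, 0.17], [0.5905, -0.2921, 0.17], [0.5925, -0.3192, 0.17]] 0.027092454250161355
tool shift [ 91.  -31.7  -3.7]
0.18 [[0.5913, -0.3009, 0.18], [0.5904, -0.2881, 0.18], [0.5923, -0.314, 0.18]] 0.025931184824348794
tool shift [ 81.  -27.1  -3.5]
```

Tab top centre is at about (0.591, -0.303), agreeing with the triangulation to 3 mm. Aligning and descending.

>>> arm_command(series=[[[10,-15,-2,0],[10,-14.5,-1.5,0],[15,0,0,0],[15,0,0,0],[15,0,0,0],[15,0,0,0],[15,0,0,0],[10,0,0,0],[5,0,0,0],[0,0,0,0]]])

```text
t: 4.7
tcp_pos: [0.5913, -0.3045, 0.1504]
tool_rot: [-0.027, 0.707, 0.028, 0.706]
force: [1.2, -0.7, 0.9]
finger_gap: 0.501
```

>>> arm_command(series=[[[0,0,0,0],[0,0,0,0]]])

```text
t: 4.9
tcp_pos: [0.5922, -0.3051, 0.1522]
tool_rot: [-0.028, 0.706, 0.027, 0.707]
force: [0.0, 1.0, -0.7]
finger_gap: 0.501
```

```bash
python3 - <<'E'
from h import *
s=status.sense();print(s["t"],s["tcp_pos"],s["force"])
a=snapshot("wrist")[:,:,::-1];b=snapshot("scene")[:,:,::-1]
cv2.imwrite("pics/w3.png",np.hstack([cv2.resize(a,(460,345)),cv2.resize(b[150:300,100:250],(340,345),interpolation=cv2.INTER_CUBIC)]))
E
```

```text
4.9 [ 0.59218713 -0.30510506  0.152247  ] [ 0.00389067  0.97699743 -0.65987256]
```

View pics/w3.png

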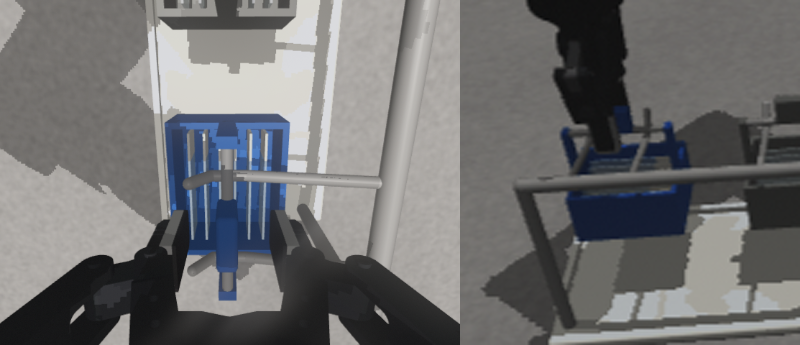

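The tab (col 228) is centred between the fingers. The scene view suggests it sits about 4 mm to +y of the finger centre, so I'll shift by that and close.

>>> arm_command(series=[[[0,4,0,0],[0,0,0,0],[0,0,0,0]]])

```text
t: 5.3
tcp_pos: [0.5914, -0.3005, 0.1515]
tool_rot: [-0.027, 0.707, 0.027, 0.707]
force: [-0.1, -0.6, -0.8]
finger_gap: 0.493
```

>>> arm_command(series=[[[0,0,0,0],[0,0,0,0],[0,0,0,0],[0,0,0,0],[0,0,0,0],[0,0,0,0],[0,0,0,0],[0,0,0,0]]], jaw=0, force=60)

```text
t: 6.1
tcp_pos: [0.5914, -0.3008, 0.1514]
tool_rot: [-0.027, 0.707, 0.027, 0.707]
force: [0.2, -0.3, 1.1]
finger_gap: 0.105
```

>>> arm_command(series=[[[-4,0,0,0],[-4,0,0,0],[-5,0,0,0],[-5,0,0,0],[-3,0,0,0],[0,0,0,0],[0,0,0,0],[0,0,0,0]]])

```text
t: 6.9
tcp_pos: [0.5911, -0.3006, 0.1721]
tool_rot: [-0.027, 0.707, 0.027, 0.706]
force: [-1.2, -0.2, -3.0]
finger_gap: 0.106
```

```bash
python3 - <<'E'
from h import *
s=status.sense();print(s["t"],s["tcp_pos"],s["force"],s["finger_gap"])
a=snapshot("wrist")[:,:,::-1];b=snapshot("scene")[:,:,::-1]
cv2.imwrite("pics/w4.png",np.hstack([cv2.resize(a,(460,345)),cv2.resize(b[150:300,100:250],(340,345),interpolation=cv2.INTER_CUBIC)]))
E
```

```text
6.9 [ 0.59113298 -0.30062113  0.17206559] [-1.16805197 -0.17304523 -3.02947891] 0.10624647934732817
```

View pics/w4.png

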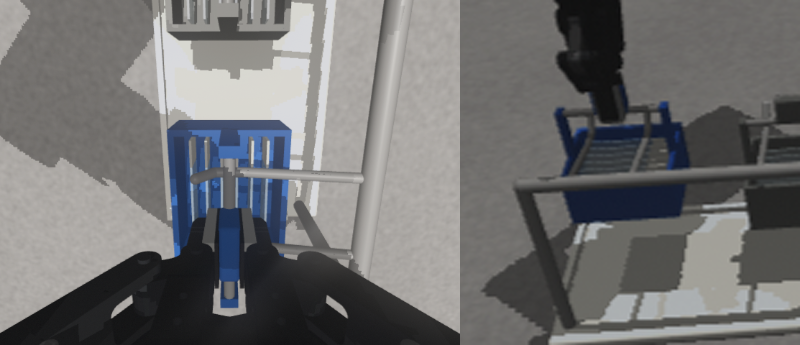

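Gripped: the gap matches the 10 mm tab, the load is about 2–3 N, and the bar sits above the prongs, raised 21 mm. Drawing it off to -x.

>>> arm_command(series=[[[0,0,-5,0],[0,0,-10,0],[0,0,-15,0],[0,0,-15,0],[0,0,-15,0],[0,0,-15,0],[0,0,-15,0],[0,0,-10,0],[0,0,0,0],[0,0,0,0]]])

```text
t: 8.0
tcp_pos: [0.4918, -0.3088, 0.1726]
tool_rot: [-0.027, 0.706, 0.027, 0.707]
force: [-0.2, -0.0, -2.9]
finger_gap: 0.107
```

```bash
python3 - <<'E'
from h import *
s=status.sense();print(s["t"],s["tcp_pos"],s["force"],s["finger_gap"])
a=snapshot("top")[:,:,::-1];b=snapshot("scene")[:,:,::-1]
cv2.imwrite("pics/w5.png",np.hstack([cv2.resize(a[200:360,350:550],(400,320)),cv2.resize(b[130:300,100:300],(400,320),interpolation=cv2.INTER_CUBIC)]))
E
```

```text
8.0 [ 0.49182735 -0.30879744  0.17259021] [-0.23275985 -0.0114674  -2.91218328] 0.10728813149539779
```

View pics/w5.png

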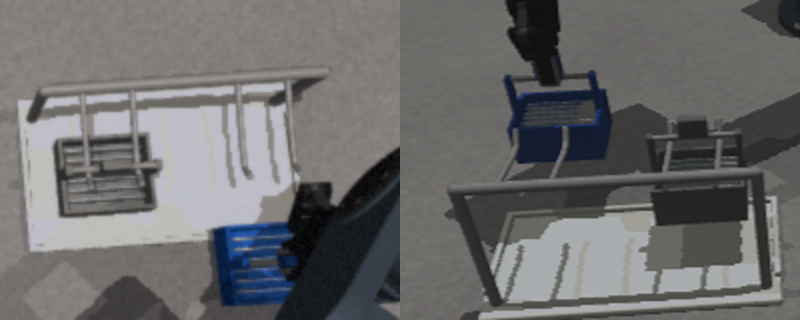

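The rack is off the hook, upright and clear of the stand; the grey rack is undisturbed. Next: raise it and carry it across on the near side.

>>> arm_command(series=[[[-5,0,-5,0],[-10,0,-5,0],[-10,0,-5,0],[-10,0,-5,0],[-10,10,0,0],[-5,20,0,0],[0,25,0,0],[0,30,0,0],[0,30,0,0],[0,30,0,0]]])

```text
t: 9.1
tcp_pos: [0.4597, -0.1624, 0.2226]
tool_rot: [-0.027, 0.707, 0.028, 0.706]
force: [0.1, -0.2, -3.4]
finger_gap: 0.107
```

>>> arm_command(series=[[[0,30,0,0],[0,30,0,0],[0,30,0,0],[0,30,0,0],[0,30,0,0],[0,30,0,0],[0,30,0,0],[0,30,0,0],[0,30,0,0],[0,30,0,-0.05]]])

```text
t: 10.1
tcp_pos: [0.4356, 0.136, 0.2227]
tool_rot: [-0.045, 0.706, 0.046, 0.705]
force: [-0.2, 0.0, -3.0]
finger_gap: 0.106
```

>>> arm_command(series=[[[0,25,0,-0.06],[0,15,0,-0.06],[0,10,0,0],[0,5,0,0],[0,0,0,0],[0,0,0,0],[0,0,0,0]]])

```text
t: 10.8
tcp_pos: [0.428, 0.1872, 0.2223]
tool_rot: [-0.087, 0.702, 0.087, 0.702]
force: [-0.4, -0.8, -2.2]
finger_gap: 0.109
```

```bash
python3 - <<'E'
from h import *
s=status.sense();print(s["t"],s["tcp_pos"],s["force"],s["finger_gap"],s["q"].round(3))
M=R.from_quat(s["tool_rot"]).as_matrix();print(M.round(3), "jaw yaw",np.degrees(np.arctan2(M[1,2],M[0,2])))
t=cam("top");print("bottle base,jar",onz(t,[(214,258)],0.0),onz(t,[(272,226),],.085))
for C in([.5745,.2715],):
  y=np.radians(14.35);ex=np.array([np.cos(y),np.sin(y)]);ey=np.array([-ex[1],ex[0]])
  P=np.array(C)-.050*ex-.058*ey;d=np.r_[P,s["tcp_pos"][2]]-s["tcp_pos"];print("predrop",P,"tool shift mm",(M.T@d*1000).round(1))
E
```

```text
10.8 [0.42798431 0.18715898 0.22233737] [-0.38003874 -0.75832812 -2.19317293] 0.10938212256319603 [ 0.172  0.33   1.827 -0.     0.985 -0.073]
[[ 0.    -0.243  0.97 ]
 [-0.     0.97   0.243]
 [-1.    -0.    -0.   ]] jaw yaw 14.074741548545443
bottle base,jar [[0.6506337  0.25507621 0.        ]] [[0.70569439 0.11677893 0.085     ]]
predrop [0.54043499 0.20291738] tool shift mm [ -0.  -12.1 112.9]
```

>>> arm_command(series=[[[0,-2,5,0],[0,-2,12,0],[0,-2,16,0],[0,-2,20,0],[5,-2,20,0],[10,-2,20,0],[15,0,14,-0.005],[20,0,6,0],[20,0,0,0],[12,0,0,0]]])

```text
t: 11.8
tcp_pos: [0.5409, 0.2033, 0.1383]
tool_rot: [-0.089, 0.702, 0.088, 0.701]
force: [-0.6, -0.0, -2.8]
finger_gap: 0.108
```

>>> arm_command(series=[[[5,0,0,0],[0,0,0,0],[0,0,0,0]]])

```text
t: 12.1
tcp_pos: [0.5411, 0.2038, 0.136]
tool_rot: [-0.089, 0.701, 0.089, 0.702]
force: [-0.1, -0.1, -3.2]
finger_gap: 0.112
```

```bash
python3 - <<'E'
from h import *
s=status.sense();print(s["t"],s["tcp_pos"],s["force"],s["finger_gap"])
M=R.from_quat(s["tool_rot"]).as_matrix();print(np.degrees(np.arctan2(M[1,2],M[0,2])))
a=snapshot("wrist")[:,:,::-1];b=snapshot("scene")[:,:,::-1]
cv2.imwrite("pics/w6.png",np.hstack([cv2.resize(a,(400,300)),cv2.resize(b[150:300,300:500],(400,300),interpolation=cv2.INTER_CUBIC)]))
E
```

```text
12.1 [0.54109152 0.203835   0.13601213] [-0.14629556 -0.09722854 -3.21025808] 0.11162100622395128
14.431380895958267
```

View pics/w6.png

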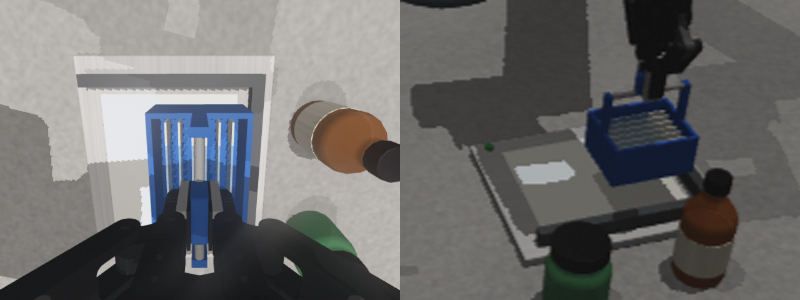

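The rack hangs upright and parallel to the fences, with a gap on both sides and the bottle and jar clear. Lowering gently.

>>> arm_command(series=[[[8,0,0,0],[10,0,0,0],[10,0,0,0],[6,0,0,0],[3,0,0,0],[2,0,0,0],[1,0,0,0],[0,0,0,0],[0,0,0,0]]])

```text
t: 13.1
tcp_pos: [0.5406, 0.2038, 0.0956]
tool_rot: [-0.089, 0.701, 0.089, 0.702]
force: [-0.8, -0.3, -3.8]
finger_gap: 0.105
```

>>> arm_command(series=[[[1,0,0,0],[1,0,0,0],[1,0,0,0],[0,0,0,0],[0,0,0,0]]])

```text
t: 13.6
tcp_pos: [0.5405, 0.2038, 0.0938]
tool_rot: [-0.089, 0.701, 0.089, 0.702]
force: [-1.3, -1.6, 5.9]
finger_gap: 0.104
```

Contact (force changed by about +9 N). I'll ease it slightly, then slide toward the long fence.

>>> arm_command(series=[[[-0.6,0,0,0],[0,0,0,0],[0,0,0,0],[0,0,2,0],[0,0,2,0],[0,0,2,0],[0,0,2,0],[0,0,0,0],[0,0,0,0]]])

```text
t: 14.5
tcp_pos: [0.5424, 0.2044, 0.0945]
tool_rot: [-0.09, 0.706, 0.089, 0.697]
force: [-11.0, -5.4, 20.4]
finger_gap: 0.104
```

>>> arm_command(series=[[[0,0,1,0],[0,0,1,0],[0,0,0,0],[0,0,0,0]]])

```text
t: 14.9
tcp_pos: [0.543, 0.2046, 0.0947]
tool_rot: [-0.09, 0.707, 0.088, 0.696]
force: [-13.6, -5.5, 22.5]
finger_gap: 0.103
```

>>> arm_command(series=[[[0,0,1,0],[0,0,0,0],[0,0,0,0]]])

```text
t: 15.2
tcp_pos: [0.5433, 0.2046, 0.0947]
tool_rot: [-0.09, 0.707, 0.088, 0.695]
force: [-14.8, -6.1, 25.3]
finger_gap: 0.104
```

The rack moved only about 3 mm and the load rose, so it is either stuck by friction or already at the fence. Looking.

```bash
python3 - <<'E'
from h import *
s=status.sense();M=R.from_quat(s["tool_rot"]).as_matrix();print(M.round(3),s["q"].round(4),s["ft_torque"])
a=snapshot("wrist")[:,:,::-1];b=snapshot("scene")[:,:,::-1];cv2.imwrite("pics/w7raw.png",a);np.save("w7.npy",np.r_[s["tcp_pos"],s["tool_rot"]])
cv2.imwrite("pics/w7.png",np.hstack([cv2.resize(a[60:420,140:540],(450,405)),cv2.resize(b[170:280,380:475],(350,405),interpolation=cv2.INTER_CUBIC)]))
E
```

```text
[[-0.017 -0.251  0.968]
 [-0.005  0.968  0.251]
 [-1.    -0.    -0.017]] [ 0.1687  0.6604  1.6447 -0.0023  0.8537 -0.083 ] [-1.13475724  3.03155863 -0.02115969]
```

View pics/w7.png

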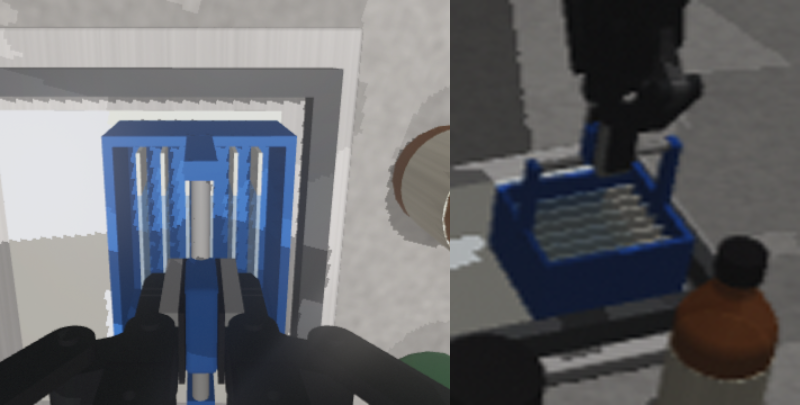

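A gap to the fence remains (rack edge at crop col 296, fence at 303), so it was friction from the vertical load. I'll back off, lift about 1 mm, and slide it nearly weightless.

>>> arm_command(series=[[[0,0,-3,0],[0,0,-3,0],[0,0,-2,0],[-1,0,0,0],[-1,0,0,0],[0,0,0,0],[0,0,0,0],[0,0,0,0]]])

```text
t: 16.1
tcp_pos: [0.5433, 0.2046, 0.0945]
tool_rot: [-0.089, 0.702, 0.089, 0.701]
force: [0.6, -0.0, -3.3]
finger_gap: 0.1
```

>>> arm_command(series=[[[0,0,1,0],[0,0,1,0],[0,0,1,0],[0,0,0,0],[0,0,0,0],[0,0,0,0]]])

```text
t: 16.7
tcp_pos: [0.5461, 0.2053, 0.0949]
tool_rot: [-0.089, 0.702, 0.089, 0.701]
force: [0.5, 0.4, -3.0]
finger_gap: 0.103
```

Free now (only the weight shows). Continuing to contact.

>>> arm_command(series=[[[0,0,1,0],[0,0,1,0],[0,0,1,0],[0,0,1,0],[0,0,0,0],[0,0,0,0]]])

```text
t: 17.3
tcp_pos: [0.55, 0.2063, 0.0949]
tool_rot: [-0.089, 0.702, 0.089, 0.701]
force: [-0.4, 0.5, -2.1]
finger_gap: 0.105
```

>>> arm_command(series=[[[0,0,1,0],[0,0,1,0],[0,0,0,0],[0,0,0,0]]])

```text
t: 17.7
tcp_pos: [0.5519, 0.2068, 0.0949]
tool_rot: [-0.089, 0.702, 0.089, 0.701]
force: [-0.7, -0.5, -3.3]
finger_gap: 0.105
```

>>> arm_command(series=[[[0,0,1,0],[0,0,1,0],[0,0,0,0],[0,0,0,0]]])

```text
t: 18.1
tcp_pos: [0.5533, 0.2072, 0.0948]
tool_rot: [-0.089, 0.702, 0.089, 0.701]
force: [-1.4, -0.4, -2.5]
finger_gap: 0.106
```

Contact with the long fence is starting, 1.5 mm from the prediction. Now along y.

>>> arm_command(series=[[[0,1,0,0],[0,2,0,0],[0,2,0,0],[0,2,0,0],[0,1,0,0],[0,0,0,0],[0,0,0,0]]])

```text
t: 18.8
tcp_pos: [0.5514, 0.2152, 0.0948]
tool_rot: [-0.089, 0.702, 0.089, 0.701]
force: [-1.9, -0.5, -3.0]
finger_gap: 0.105
```

>>> arm_command(series=[[[0,1,0,0],[0,1,0,0],[0,0,0,0],[0,0,0,0]]])

```text
t: 19.2
tcp_pos: [0.5511, 0.2168, 0.0948]
tool_rot: [-0.089, 0.702, 0.089, 0.701]
force: [-3.1, -2.1, -2.3]
finger_gap: 0.102
```

>>> arm_command(series=[[[0,1,0,0],[0,1,0,0],[0,0,0,0],[0,0,0,0]]])

```text
t: 19.6
tcp_pos: [0.5506, 0.2189, 0.0948]
tool_rot: [-0.089, 0.702, 0.089, 0.701]
force: [-2.6, -2.0, -2.9]
finger_gap: 0.103
```

>>> arm_command(series=[[[0,1,0,0],[0,1,0,0],[0,0,0,0],[0,0,0,0]]])

```text
t: 20.0
tcp_pos: [0.5504, 0.22, 0.095]
tool_rot: [-0.09, 0.702, 0.089, 0.701]
force: [-3.0, -5.9, -2.1]
finger_gap: 0.105
```

>>> arm_command(series=[[[0,1,0,0],[0,1,0,0],[0,0,0,0],[0,0,0,0]]])

```text
t: 20.4
tcp_pos: [0.5503, 0.2206, 0.0952]
tool_rot: [-0.091, 0.701, 0.088, 0.701]
force: [-2.1, -9.4, -0.5]
finger_gap: 0.105
```

Both fences are touched. I'll relax y to remove the tilt, press x slightly, lower until it stands, and check.

>>> arm_command(series=[[[0,-1.5,1,0],[0,0,0,0],[0.5,0,0,0],[0.5,0,0,0],[0.5,0,0,0],[0,0,0,0],[0,0,0,0]]])

```text
t: 21.1
tcp_pos: [0.5506, 0.2201, 0.0945]
tool_rot: [-0.09, 0.702, 0.088, 0.701]
force: [-4.8, -7.5, 6.1]
finger_gap: 0.106
```

```bash
python3 - <<'E'
from h import *
s=status.sense();M=R.from_quat(s["tool_rot"]).as_matrix();print(M.round(4).tolist(),s["tcp_pos"],s["force"],np.degrees(np.arctan2(M[1,2],M[0,2])))
a=snapshot("wrist")[:,:,::-1];b=snapshot("scene")[:,:,::-1];cv2.imwrite("pics/w8raw.png",a);np.save("w8.npy",np.r_[s["tcp_pos"],s["tool_rot"]])
cv2.imwrite("pics/w8.png",np.hstack([cv2.resize(a[60:420,140:540],(450,405)),cv2.resize(b[170:280,380:475],(350,405),interpolation=cv2.INTER_CUBIC)]))
E
```

```text
[[-0.0015, -0.2503, 0.9682], [-0.0028, 0.9682, 0.2503], [-1.0, -0.0023, -0.0022]] [0.55059098 0.22008754 0.09447287] [-4.84071993 -7.48789137  6.11473328] 14.496387919829377
```

View pics/w8.png

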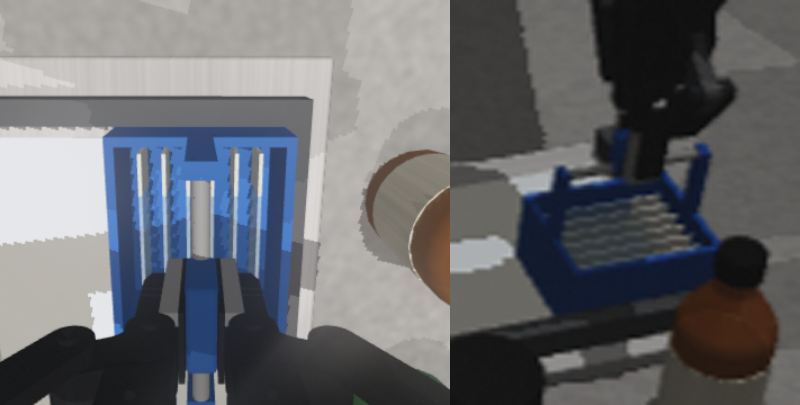

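The rack is standing flush in the corner and level (tool tilt 0.1°). Relaxing the preload, then releasing.

>>> arm_command(series=[[[0,-0.7,-0.5,0],[0,0,0,0],[0,0,0,0]]])

```text
t: 21.5
tcp_pos: [0.5505, 0.2198, 0.0943]
tool_rot: [-0.09, 0.702, 0.088, 0.701]
force: [-5.2, -6.0, 4.4]
finger_gap: 0.108
```

>>> arm_command(series=[[[0,0,0,0],[0,0,0,0],[0,0,0,0],[0,0,0,0],[0,0,0,0],[0,0,0,0]]], jaw=40)

```text
t: 22.1
tcp_pos: [0.5512, 0.2209, 0.0935]
tool_rot: [-0.089, 0.701, 0.089, 0.702]
force: [1.4, -0.9, 0.4]
finger_gap: 0.397
```

>>> arm_command(series=[[[-2,0,0,0],[-5,0,0,0],[-10,0,0,0],[-15,0,0,0],[-20,0,0,0],[-20,0,0,0],[-20,0,0,0],[-15,0,0,0],[0,0,0,0],[0,0,0,0]]])

```text
t: 23.1
tcp_pos: [0.5509, 0.2208, 0.2009]
tool_rot: [-0.089, 0.701, 0.089, 0.702]
force: [-0.4, 0.2, -0.5]
finger_gap: 0.404
```

```bash
python3 - <<'E'
from h import *
s=status.sense();print(s["t"],s["tcp_pos"],s["force"])
a=snapshot("wrist")[:,:,::-1];b=snapshot("scene")[:,:,::-1];cv2.imwrite("pics/w9raw.png",a);np.save("w9.npy",np.r_[s["tcp_pos"],s["tool_rot"]])
c=cam("wrist",s)
cv2.imwrite("pics/w9.png",np.hstack([cv2.resize(a[60:420,160:480],(400,450)),cv2.resize(b[170:310,340:480],(400,450),interpolation=cv2.INTER_CUBIC)]))
E
```

```text
23.1 [0.55092384 0.22075388 0.20094336] [-0.43510054  0.17881279 -0.51982244]
```

View pics/w9.png

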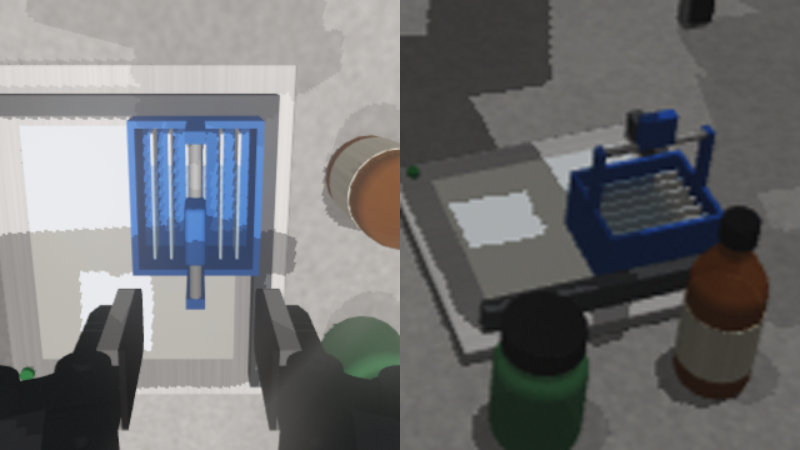

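The rack is released, upright and snug in the corner (rim cols 128–264, +y edge at crop row about 120), with bottle and jar standing. Now a numeric check from this image, with no further view.

```bash
python3 - <<'E'
from h import *
v=np.load("w9.npy");c=cam("wrist",dict(tcp_pos=v[:3],tool_rot=v[3:]))
im=cv2.imread("pics/w9raw.png");g=cv2.cvtColor(im,cv2.COLOR_BGR2GRAY);h=cv2.cvtColor(im,cv2.COLOR_BGR2HSV)
b=cv2.inRange(h,(100,110,30),(130,255,255))
L=[];Rr=[]
for r in range(185,260,6):
  x=np.nonzero(b[r,240:400])[0]+240;L.append((x[0]-.5,r));Rr.append((x[-1]+.5,r))
T=[];B=[]
for u in(275,285,295,340,350,360):
  y=np.nonzero(b[130:300,u])[0]+130;T.append((u,y[0]-.5));B.append((u,y[-1]+.5))
M=R.from_quat(v[3:]).as_matrix()
def tl(p,z): q=(onz(c,p,z)-v[:3])@M*1000;return q
for n,p,z in(("L",L,.058),("R",Rr,.058),("T",T,.058),("B",B,.058)):
  q=tl(p,z);k=(2,1) if n in"LR" else (1,2);f=np.polyfit(q[:,k[1]],q[:,k[0]],1);print(n,"pos mean",np.median(q[:,k[0]]).round(2),"slope",f[0].round(4))
for r in(288,300,320,330): print("row",r,g[r,345:385].tolist())
for u in(170,200,230,255): print("col",u,g[125:170,u].tolist())
E
```

```text
L pos mean -39.18 slope 0.0053
R pos mean 35.95 slope 0.0006
T pos mean 45.42 slope 0.0332
B pos mean -47.48 slope -0.0003
row 288 [184, 184, 179, 160, 156, 155, 153, 152, 155, 157, 156, 155, 153, 152, 155, 111, 72, 73, 86, 87, 87, 88, 87, 87, 87, 87, 88, 88, 114, 120, 120, 121, 198, 215, 219, 219, 219, 218, 216, 217]
row 300 [184, 184, 173, 160, 156, 155, 152, 151, 155, 157, 156, 153, 152, 152, 148, 94, 68, 79, 86, 66, 58, 58, 59, 59, 61, 61, 61, 74, 106, 111, 111, 111, 111, 111, 111, 111, 111, 110, 111, 111]
row 320 [183, 183, 164, 158, 156, 153, 151, 153, 155, 156, 155, 153, 152, 155, 111, 76, 76, 86, 71, 62, 61, 60, 62, 61, 60, 61, 61, 59, 60, 60, 59, 59, 59, 72, 93, 97, 96, 97, 97, 97]
row 330 [182, 180, 161, 158, 156, 154, 152, 154, 156, 156, 154, 153, 153, 148, 97, 72, 81, 87, 68, 63, 62, 62, 60, 60, 60, 59, 59, 59, 59, 59, 58, 57, 57, 57, 57, 56, 85, 95, 96, 96]
col 170 [215, 216, 213, 199, 200, 199, 200, 199, 200, 187, 88, 108, 125, 125, 124, 125, 125, 125, 125, 125, 125, 125, 125, 125, 126, 126, 125, 134, 176, 213, 215, 219, 219, 219, 219, 219, 219, 219, 219, 219, 219, 218, 218, 217, 217]
col 200 [220, 220, 217, 205, 203, 203, 203, 203, 203, 191, 94, 113, 130, 130, 130, 130, 131, 130, 130, 131, 131, 131, 131, 132, 131, 132, 132, 139, 177, 211, 212, 218, 218, 217, 218, 224, 234, 234, 234, 235, 235, 234, 234, 235, 234]
col 230 [222, 221, 220, 214, 207, 204, 205, 205, 205, 192, 96, 116, 133, 133, 133, 133, 134, 133, 133, 134, 133, 134, 134, 134, 134, 134, 135, 144, 176, 207, 215, 222, 222, 222, 222, 227, 234, 234, 234, 234, 234, 234, 234, 234, 235]
col 255 [223, 222, 222, 218, 207, 206, 207, 206, 207, 193, 95, 116, 134, 134, 134, 134, 134, 135, 135, 134, 134, 135, 134, 134, 135, 135, 135, 145, 165, 183, 222, 222, 222, 222, 222, 227, 234, 234, 234, 234, 234, 234, 233, 234, 234]
```

```bash
python3 - <<'E'
from h import *
v=np.load("w9.npy");c=cam("wrist",dict(tcp_pos=v[:3],tool_rot=v[3:]));M=R.from_quat(v[3:]).as_matrix()
tl=lambda p,z:((onz(c,p,z)-v[:3])@M*1000).round(2)
print("long y,z",tl([(360,288),(359.6,300),(359,320),(358.6,330)],.012)[:,1:].tolist())
print("short y,z",tl([(170,152.8),(200,152.8),(230,152.8),(255,153)],.030)[:,1:].tolist())
E
```

```text
long y,z [[-75.37, 36.24], [-86.95, 36.22], [-106.73, 36.26], [-116.85, 36.18]]
short y,z [[43.39, -111.56], [43.39, -89.05], [43.39, -66.53], [43.24, -47.78]]
```

The rack side is at 36.2 ± 0.3 against the fence at 36.2, and its end is at 44.5 against 43.4. That is flush within measuring error, and square. Handing in.

```bash
python3 -c "
from station import ticket
print(ticket.sign_off())"
```

```text
the job is handed in; nothing more can be done
None
```

The blue rack is off its hook and standing in the corner stop, with a long side against the long fence and an end against the short fence. I handed the job in at about 23 s of the 61 s allowed; the sign-off gives no verdict.

**What I did:** I gripped the rack by its tab, lifted it 21 mm, drew it 100 mm to -x and carried it over to the plate. I set it down gently and moved it against both fences until I felt contact, then let go and raised the gripper clear.

**What went wrong on the way:** the first slide along the plate stuck, from friction under too much downward load. The tool tilted about 1° and the force reached about 30 N. I backed off, raised the rack about 1 mm and slid it nearly weightless.

**Last checks, from the wrist camera after release:**
- **Long side:** gap to the long fence about 0 mm (36.0–36.4 mm against 36.2 mm).
- **End:** it measured about 1 mm past the short fence (44.5 mm against 43.4 mm). That can't be physically so; it is within the calibration error and I take it as touching.
- **Square:** three rim edges were within 0.006 rad of the tool axes. The +y edge read 0.033 rad, but I distrust that one because the end face showed in the outline there.
- **Other objects:** bottle and jar were standing in the last picture. The grey rack was hanging undisturbed when the blue one came off its hook; I did not check it again after that.

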